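# Lock a board module into its chassis with the lock pin

## Task

Slide the circuit-board module forward along the instrument chassis until its tongue butts against the stop inside the locking bracket, pushing gently; a spring in the stop will push it back a little. Then take the lock pin out of its wooden block and press it straight down through the bracket's upper ear, the tongue and the lower ear, so that it draws the tongue into line, until its collar sits flat on top of the bracket, feeling your way and forcing nothing; let go of it there, and leave the other things on the bench where they are.

Things in the scene. Friction and masses are not known exactly. Their poses are not given: they have to be found in the camera images.
- chassis: fixed black steel plate 300 x 200 mm (x, y) on rubber feet, top face at z = 24 mm. Origin: on the bench under its centre; x points along the sliding direction, to the bracket; z up. At its +x end stands the locking bracket, a pale metal U open to -x: upper ear with top at z = 51 mm, underside 43; lower ear 24 to 32 mm; cheeks 37.5 mm apart, flared entry; end wall = stop, 18 mm beyond the holes
- slot_rear (a point): point on the chassis at z = 51 mm: the top centre of the upper ear's hole if the bracket sat at the rear end of its slotted feet. It is screwed tight somewhere ahead: the real hole lies an unreported 1 to 11 mm from here along the chassis's +x (same y, same height), to be found by feel. Upper and lower ear (36 x 50 mm) each have a vertical 9.2 mm hole, one above the other
- plate_mid (a point): centre of the plate's top face; axes as the chassis. Guide strips 8 mm high (inner faces at y = +-39 mm, x = -130 to -10 mm) loosely guide the module; electronics up to 26 mm high lie outside them at x < 0. A spring plunger (4 to 5 N) in the bracket's end wall sticks out 2.5 mm: let go, the module is pushed back 1 to 3 mm, and the tapered pin must draw it forward again: a push of about 8 to 18 N
- module: loose module, 0.25 to 0.4 kg, sliding on the plate (1 to 3 N): aluminium deck on two skids, upright green board, rear panel, flat tongue in front 36 mm wide. Origin: on the tongue hole's axis at the skids' underside; x forward to the bracket, z up. Tongue ends at x = +18 mm; deck x = -34 to -134 mm; top 76 mm. Starts 38 to 71 mm short of the stop. Over 60 N in all against bracket and plate damages it
- tongue_hole (a point): centre of the upper mouth of the vertical 9.6 mm hole through the module's 8 mm thick tongue, 17.5 mm above the skids' underside; axes as the module. With the tongue pressed against the end wall this hole lies under the bracket's holes, give or take 0.8 mm of side play (y)
- rear_panel (a point): centre of the outer (-x) face of the module's upright rear panel, to push on; the panel is 60 mm wide (y), 6 mm thick, and spans 22 mm above and below this point, which is 28 mm above the plate; axes as the module
- pin: loose steel lock pin, 0.09 kg, upright: shank 8 mm in diameter and 40 mm long below the collar, its last 12 mm tapering to a blunt 4 mm nose; collar 20 mm in diameter, 4 mm thick; above it a knurled round grip 16 mm in diameter, 30 mm tall. Origin: centre of the collar's underside; z up; grip top at z = +34 mm. Over 50 N of contact in all (seat and sides added) on bracket or module spoils them
- pin_block: fixed wooden block 60 x 60 x 50 mm, origin at the centre of its underside; the pin stands in the 10.5 mm hole in the middle of its top, 44 mm deep, collar resting on the block's top
- screwdriver: bystander: screwdriver lying on the bench, black handle; origin under it on the bench
- jar: bystander: grey jar with white lid, 52 mm in diameter, 60 mm high; origin at the centre of its underside
- spool: bystander: aluminium spool standing on end, 52 mm in diameter, 38 mm high; origin at the centre of its underside

How it is judged:
By the outcome, as a careful person would: the job done as asked, in the order asked, and still so for the second after the job is handed in, with the robot touching nothing.
It also fails if it takes over 64 s, if anything falls off the work surface, if the arm or the gripper's body presses on something with over 40 N, if the wrist force passes 120 N, or if a joint passes its speed limit or range.

## Robot

A 6-joint arm with a two-finger parallel gripper is mounted at the origin on the work surface. World frame = base frame: x ahead of the robot, y to its left, z up, the work surface at z = 0. Lengths are in mm, angles in rad, forces in N, time in s.
With the tool pointing down it reaches from about 300 to 775 mm from the base axis. Payload 14.6 kg.
Tool frame: the origin (TCP) lies on the centre line of the jaws, within the pads' length; the fingertips stand manip.finger_overhang ahead of it and the grasp point (between the pads) lies 11 mm behind it (manip.finger_overhang is the distance from the TCP to the fingertips, in mm); y points along the fingers, x is the direction in which the jaws open and shut, and the axes are right-handed (so a half turn about y gives the same grasp; the last joint's range is limited). The gripper opens to 94 mm and grips with 3 to 60 N. Pads are 16 mm wide; open, the fingers measure 119 mm over their backs; the gripper's body (75 mm by 177 mm) begins 78 mm behind the grasp point.
Start: joints at [-1.201, 0.3, 1.521, -0, 1.321, -0.067], TCP at [232.665, -498.354, 213.446] pointing down, gripper open.
Joint ranges: [-3.03, 3.03], [-0.79, 2.21], [0.23, 2.52], [-1.04, 4.18], [0, 3.07], [-2.55, 2.55]. Speed limits (rad/s): [2.22, 2.22, 2.57, 3.14, 3.14, 3.14].

## Interface

Orientations are given as [roll, pitch, yaw] about the fixed x, y, z axes, in that order (R = Rz(yaw) Ry(pitch) Rx(roll)).
In Python, from cell import monitor, viewer, ticket, manip gives the robot as it stands.
- The arm moves only by the shell command python3 -m jog 'ROWS' [FORCE]. ROWS is JSON, a list of rows, each an object of numbers: "grip": the finger opening in cm, from 0 to 9.4; "dx", "dy", "dz": the shift along the tool's x, y, z in cm; "spin": the turn about the tool's y in degrees. In form: [{"grip": .., "dx": .., "dy": .., "dz": .., "spin": ..}, ...]. A call has 1 to 20 rows; each row is the pose to reach, as a shift and turn from the pose commanded when the call began, along the tool's axes at that moment; what a row does not reach only later rows make up. A row lasts 1/8 s, in which the tool goes at most 62.5 mm and 10.7 degrees, less where a joint would pass 70% of its speed; a pose out of reach is approached as far as the arm can. A call with a gripper value outside its range is refused whole. The fingers move at their own pace and stop on an object; FORCE is the grip in N (left out, the last holds). Time passes only in rows, so rows that repeat a pose let the fingers close. It gives the time, the measured TCP pose, the force and the opening at its end, in the units of the state.
- monitor.read_state(): the state, without advancing time (a new reading comes with each control period).
- viewer.camera(name): name is "scene" or "top"; returns a dict with "color" (480x640x3 uint8, red, green, blue), "vertical_fov" (degrees; the focal length in pixels is half the picture's height over the tangent of half this angle, whatever the lens; pixels are square), "cx", "cy" (the principal point, pixels), "k1" (the pictures are not rectified: a ray, as slopes to the right and down, at radius r is drawn at 1 + k1 r^2 times it, then the intrinsics apply), "rvec" (rotation vector, rad) and "tvec" (3), from world to camera coordinates, as OpenCV has them. Camera axes: x right, y down, z forward; pixel columns grow to the right and rows downward; lengths in mm; the calibration is good to about 2 mm. A picture is of the moment at which its call begins. There is no depth.
- ticket.sign_off(): hands the job in, once; it reports no verdict.
The state is a dict: "clock": time; "joints": joint angles; "qd": joint speeds; "effort": joint torques, N m; "eef_pos": TCP position; "eef_rot": TCP orientation; "wrist_force": force on the tool from outside, world axes, zero at the start; "moment": the same for the moment, N m; "finger_gap": finger opening in mm.
Only numpy, scipy, OpenCV 4.12 (cv2) and the standard library are available. Lean on these libraries where they do the work, as an engineer would, in place of code of your own. Each camera call takes 0.05 s, during which the arm holds its last target. There are 200 camera calls.

## Working session

There is one attempt and no reset: what is moved stays moved. The work goes in short steps, Python scripts to look and compute and a shell command to move; the robot and the scene stay as the last step left them, time stands still between calls to the robot, and variables do not carry over. Pictures are saved under pics/ and viewed, about 8 in all and at most 12, crops included, and the job is handed in when it is done.

```bash
ls; mkdir -p pics; cat > h.py <<'E'
import numpy as np, cv2
from cell import monitor, viewer, ticket, manip
def cam(n):
    c=viewer.camera(n); return c
def K(c):
    f=240/np.tan(np.radians(c["vertical_fov"])/2); return f
def ray(c,u,v):
    f=K(c); xd=np.array([(u-c["cx"])/f,(v-c["cy"])/f]); x=xd.copy()
    for _ in range(30): x=xd/(1+c["k1"]*(x@x))
    R=cv2.Rodrigues(np.array(c["rvec"],float))[0]; t=np.array(c["tvec"],float).ravel()
    return -R.T@t, R.T@np.array([x[0],x[1],1])
def onz(c,u,v,z):
    o,d=ray(c,u,v); return o+d*(z-o[2])/d[2]
def proj(c,p):
    R=cv2.Rodrigues(np.array(c["rvec"],float))[0]; q=R@np.array(p,float)+np.array(c["tvec"],float).ravel()
    x=q[:2]/q[2]; x=x*(1+c["k1"]*(x@x)); return K(c)*x+[c["cx"],c["cy"]]
E
python3 - <<'E'
from h import *
import pickle
print(monitor.read_state()); print(manip.finger_overhang)
d={}
for n in("scene","top"):
    c=cam(n); d[n]=c; cv2.imwrite(f"pics/{n}0.png",c["color"][:,:,::-1])
    print(n,[ (k,c[k]) for k in c if k!="color"], ray(c,320,240))
pickle.dump(d,open("c0.pkl","wb"))
E
```

```text
pics
{'clock': 0.0, 'joints': array([-1.20059047e+00,  3.00487509e-01,  1.52159396e+00, -1.36095757e-05,
        1.32067611e+00, -6.65647104e-02]), 'qd': array([-0.00131305,  0.00105991, -0.00073574,  0.00037297, -0.00093784,
        0.00402362]), 'effort': array([-7.87867193e-04, -5.31807375e+01, -3.52737916e+01,  7.08416034e-02,
        2.44519935e-02, -6.79507275e-05]), 'eef_pos': array([ 232.57840135, -498.12516553,  212.87187032]), 'eef_rot': array([-1.57073199e+00,  1.16322239e-03, -1.13402234e+00]), 'wrist_force': array([-0.12533679,  0.28711248,  0.32043479]), 'moment': array([0.03039603, 0.02046934, 0.05648888]), 'finger_gap': 93.77519958493575}
8.0
scene [('vertical_fov', 44.97555210984871), ('cx', 321.7621339907531), ('cy', 234.2351593654251), ('k1', -0.06654180198408464), ('rvec', array([ 1.51175543,  2.20830917, -0.74480463])), ('tvec', array([ 203.43840551, -347.23689351, 1569.07874536]))] (array([1217.69586113,  253.57115483, 1037.73176372]), array([-0.55658761, -0.21872512, -0.80154704]))
top [('vertical_fov', 53.05581295800914), ('cx', 323.7699906451291), ('cy', 232.17189474765286), ('k1', -0.06326442885552312), ('rvec', array([ 2.10593699, -2.1529217 ,  0.19622271])), ('tvec', array([ 14.81328395, 562.82274947, 994.99169944]))] (array([ 376.58078503,    9.09482291, 1079.39870261]), array([ 0.16246135,  0.00177962, -0.98687879]))
```

View pics/top0.png

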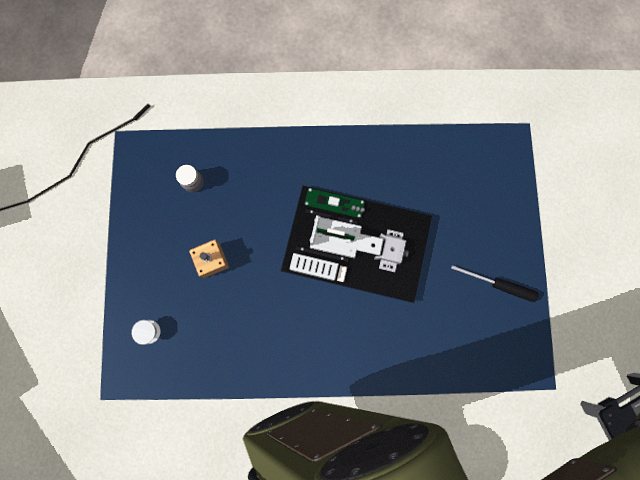

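View pics/scene0.png

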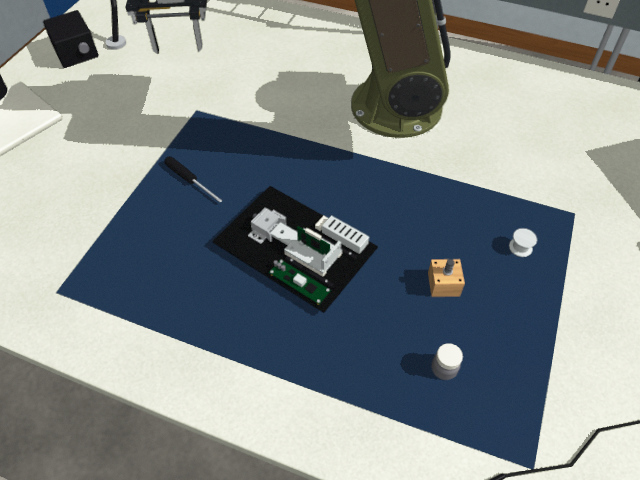

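The top view shows the chassis at about (360,243) with the bracket on its right (392,250). The pin block is at (208,258), the jar at (188,178), the spool at (146,332) and the screwdriver at (500,283). The scene view agrees with this. Next I'll take crops and measure the chassis and block.

```bash
python3 - <<'E'
from h import *
import pickle
d=pickle.load(open("c0.pkl","rb"))
t=d["top"]["color"]; s=d["scene"]["color"]
a=cv2.resize(t[180:305,275:445],None,fx=4.6,fy=4.6,interpolation=cv2.INTER_CUBIC)
cv2.imwrite("pics/topcrop.png",a[:,:,::-1])
b=cv2.resize(s[180:315,205:475],None,fx=2.96,fy=2.96,interpolation=cv2.INTER_CUBIC)
cv2.imwrite("pics/scenecrop.png",b[:,:,::-1])
# chassis outline: everything not blue mat within region -> black mask + hull
for n,box in(("top",(180,310,270,450)),("scene",(175,320,200,385))):
    im=d[n]["color"].astype(int); y0,y1,x0,x1=box; r=im[y0:y1,x0:x1]
    m=((r.max(2)<42)&(r[:,:,2]-r[:,:,0]<14)).astype(np.uint8)
    m=cv2.morphologyEx(m,cv2.MORPH_OPEN,np.ones((2,2)))
    nn,l,st,_=cv2.connectedComponentsWithStats(m)
    k=1+np.argmax(st[1:,4]); pts=np.argwhere(l==k)[:,::-1]+[x0,y0]
    h=cv2.convexHull(pts.astype(np.float32)); rect=cv2.minAreaRect(h)
    ap=cv2.approxPolyDP(h,6,True)[:,0]
    print(n,st[k],ap.tolist())
    for p in ap: print(onz(d[n],*p,24).round(1))
E
```

```text
top [  13    7  150  116 6651] [[432.0, 217.0], [414.0, 302.0], [283.0, 271.0], [304.0, 187.0]]
[ 597.2 -242.3   24. ]
[ 408.7 -191.2   24. ]
[483.   93.8  24. ]
[673.   44.8  24. ]
scene [  14   13  164  125 5489] [[377.0, 249.0], [323.0, 312.0], [214.0, 241.0], [273.0, 188.0]]
[491.8 100.4  24. ]
[678.7  47.7  24. ]
[ 600.1 -237.8   24. ]
[ 412.1 -180.9   24. ]
```

View pics/topcrop.png

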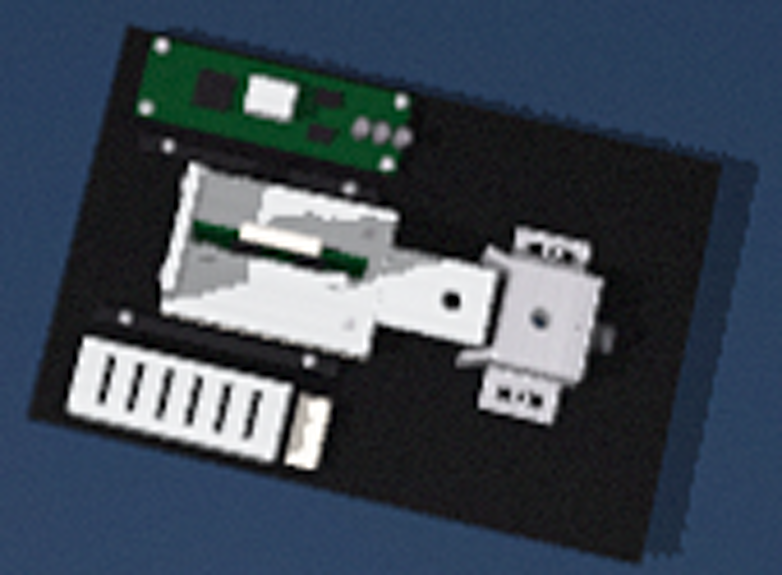

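View pics/scenecrop.png

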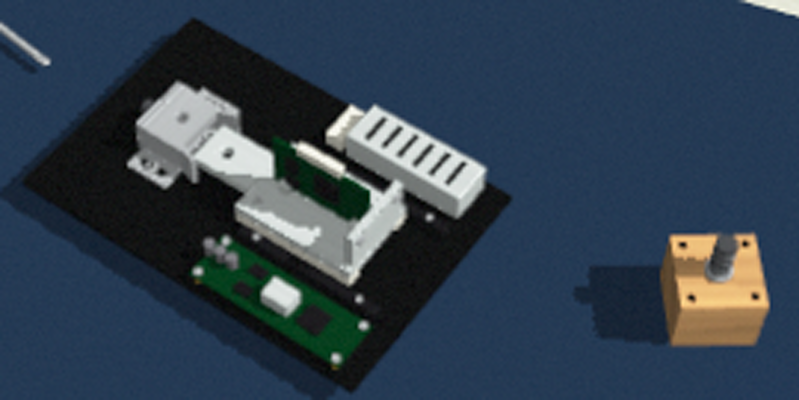

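The top crop shows the ear hole at crop (540,320) and the tongue hole at (452,300); the rear panel's edge runs along x≈165–190. The scene crop shows the ear hole at (183,118), the tongue hole at (229,153) and the pin grip at about (727,245). Next I'll get sub-pixel positions from both views.

```bash
python3 - <<'E'
from h import *
import pickle
d=pickle.load(open("c0.pkl","rb"))
def dark(n,u,v,r):
    g=cv2.cvtColor(d[n]["color"],cv2.COLOR_RGB2GRAY).astype(float)
    u0,v0=int(round(u)),int(round(v)); p=g[v0-r:v0+r+1,u0-r:u0+r+1]
    w=np.clip(np.median(p)-12-p,0,None); yy,xx=np.mgrid[-r:r+1,-r:r+1]
    return u0+(w*xx).sum()/w.sum(), v0+(w*yy).sum()/w.sum()
def tri(pa,pb):
    o1,d1=ray(d["top"],*pa);o2,d2=ray(d["scene"],*pb)
    s=np.linalg.lstsq(np.c_[d1,-d2],o2-o1,rcond=None)[0]
    a=o1+s[0]*d1;b=o2+s[1]*d2; return (a+b)/2,np.linalg.norm(a-b)
T=lambda u,v:((u+.5)/4.6-.5+275,(v+.5)/4.6-.5+180)
S=lambda u,v:((u+.5)/2.96-.5+205,(v+.5)/2.96-.5+180)
for nm,a,b,z in(("ear",(540,320),(183,118),51),("tongue",(452,300),(229,153),41.5)):
    pa=dark("top",*T(*a),4); pb=dark("scene",*S(*b),3)
    print(nm,np.round(pa,2),np.round(pb,2),onz(d["top"],*pa,z).round(1),onz(d["scene"],*pb,z).round(1),tri(pa,pb))
# block top face: wood mask
for n in d:
    h=cv2.cvtColor(d[n]["color"],cv2.COLOR_RGB2HSV)
    m=cv2.inRange(h,(8,90,100),(25,255,255)); k,l,st,ce=cv2.connectedComponentsWithStats(m)
    i=1+np.argmax(st[1:,4]); c=np.argwhere(l==i)[:,::-1].astype(np.float32)
    print(n,st[i],ce[i]); ap=cv2.approxPolyDP(cv2.convexHull(c),3,True)[:,0]
    for p in ap: print(p,onz(d[n],*p,50).round(1),onz(d[n],*p,0).round(1))
a=np.hstack([cv2.resize(d["top"]["color"][232:284,182:234],(390,390),interpolation=cv2.INTER_CUBIC),cv2.resize(d["scene"]["color"][248:300,420:472],(390,390),interpolation=cv2.INTER_CUBIC)])
cv2.imwrite("pics/block.png",a[:,:,::-1])
E
```

```text
ear [391.89 249.01] [266.48 219.39] [ 522.7 -144.1   51. ] [ 522.5 -145.    51. ] (array([ 522.76448727, -144.44565208,   51.43329105]), np.float64(0.7636124578119913))
tongue [372.7 244.9] [281.65 231.5 ] [ 534.1 -104.    41.5] [ 534.6 -104.2   41.5] (array([ 534.20292315, -104.17663458,   40.96220335]), np.float64(0.3430466895187998))
scene [431 259  34  37 946] [446.82241015 278.5       ]
[459. 295.] [559.  291.8  50. ] [525.7 293.7   0. ]
[432. 295.] [578.4 241.3  50. ] [546.  240.7   0. ]
[432. 259.] [493.5 219.1  50. ] [456.8 217.3   0. ]
[459. 259.] [473.1 271.8  50. ] [435.4 272.7   0. ]
[464. 282.] [525.2 294.3  50. ] [490.1 296.3   0. ]
top [190 240  36  37 707] [207.19519095 257.69731259]
[225. 265.] [495.9 216.8  50. ] [501.7 226.8   0. ]
[199. 275.] [475.4 272.7  50. ] [480.2 285.5   0. ]
[190. 250.] [530.1 293.6  50. ] [537.6 307.4   0. ]
[214. 240.] [551.  241.5  50. ] [559.5 252.8   0. ]
```

View pics/block.png

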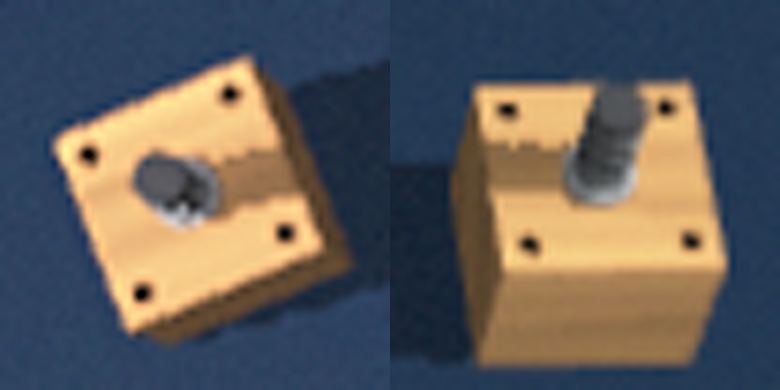

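The crop shows the pin upright in the block. The grip top is at crop (165,177) in the top view and (617,104) in the scene view. The two views agree to within about 1 mm on the ear and tongue holes. Next: pin position, chassis axis and the first move.

```bash
cat >> h.py <<'E'
def plan(p,yaw_deg):
    s=monitor.read_state(); R=cv2.Rodrigues(np.zeros(3))[0]
    from scipy.spatial.transform import Rotation as Q
    R=Q.from_euler("xyz",s["eef_rot"]).as_matrix()
    d=R.T@(np.array(p,float)-s["eef_pos"])/10
    sp=-((yaw_deg-np.degrees(s["eef_rot"][2])+180)%360-180)
    print("dx,dy,dz cm",d.round(2),"spin",round(sp,1))
E
python3 - <<'E'
from h import *
import pickle
d=pickle.load(open("c0.pkl","rb"))
B=lambda n,u,v:(u/7.5-.5+182,v/7.5-.5+232) if n=="top" else ((u-390)/7.5-.5+420,v/7.5-.5+248)
print("pin top",onz(d["top"],*B("top",160,178),84),onz(d["scene"],*B("scene",619,106),84))
print("collar",onz(d["top"],*B("top",188,190),54),onz(d["scene"],*B("scene",600,182),54))
c=[onz(d["scene"],*B("scene",*q),50) for q in((475,85),(692,82),(725,268),(500,268))]; print("blk",np.mean(c,0))
c=[onz(d["top"],*B("top",*q),50) for q in((55,145),(250,58),(322,245),(128,333))]; print("blk",np.mean(c,0))
T=lambda u,v:((u+.5)/4.6-.5+275,(v+.5)/4.6-.5+180)
print("panel top edge",onz(d["top"],*T(188,165),74),onz(d["top"],*T(162,312),74))
plan([576.8,54.3,120],-15)
E
```

```text
pin top [513.43551708 256.81020507  84.        ] [511.56609419 255.75201432  84.        ]
collar [513.91767299 256.1008151   54.        ] [515.82417288 256.92739167  54.        ]
blk [510.72427565 255.81301801  50.        ]
blk [513.06569886 256.8596689   50.        ]
panel top edge [595.43655105  19.46736707  74.        ] [526.64264802  32.73533932  74.        ]
dx,dy,dz cm [-35.49   9.34  54.56] spin -50.0
```

```bash
python3 -m jog '[{"grip":3,"dx":-35.5,"dy":9.3,"dz":54.6,"spin":-50},{"grip":3,"dx":-35.5,"dy":9.3,"dz":54.6,"spin":-50},{"grip":3,"dx":-35.5,"dy":9.3,"dz":54.6,"spin":-50},{"grip":3,"dx":-35.5,"dy":9.3,"dz":54.6,"spin":-50},{"grip":3,"dx":-35.5,"dy":9.3,"dz":54.6,"spin":-50},{"grip":3,"dx":-35.5,"dy":9.3,"dz":54.6,"spin":-50},{"grip":3,"dx":-35.5,"dy":9.3,"dz":54.6,"spin":-50},{"grip":3,"dx":-35.5,"dy":9.3,"dz":54.6,"spin":-50},{"grip":3,"dx":-35.5,"dy":9.3,"dz":54.6,"spin":-50},{"grip":3,"dx":-35.5,"dy":9.3,"dz":54.6,"spin":-50},{"grip":3,"dx":-35.5,"dy":9.3,"dz":54.6,"spin":-50},{"grip":3,"dx":-35.5,"dy":9.3,"dz":54.6,"spin":-50},{"grip":3,"dx":-35.5,"dy":9.3,"dz":54.6,"spin":-50},{"grip":3,"dx":-35.5,"dy":9.3,"dz":54.6,"spin":-50}]' 40; python3 - <<'E'
from h import *
plan([576.8,54.3,52],-15)
import pickle
d={n:cam(n) for n in("top","scene")}
a=d["top"]["color"][150:320,240:460]; cv2.imwrite("pics/t1.png",cv2.resize(a,None,fx=3.5,fy=3.5,interpolation=cv2.INTER_CUBIC)[:,:,::-1])
E
```

```text
clock: 1.85
eef_pos: [577.0, 53.3, 120.7]
eef_rot: [-1.571, -0.0, -0.262]
wrist_force: [0.2, -0.2, -0.7]
finger_gap: 29.8
dx,dy,dz cm [-0.04  6.87  0.09] spin -0.0
```

```bash
python3 -m jog '[{"grip":3,"dy":3},{"grip":3,"dy":5.5},{"grip":3,"dy":6.9},{"grip":3,"dy":6.9}]'; python3 -m jog '[{"dz":-0.5},{"dz":-1.0},{"dz":-1.3},{"dz":-1.6},{"dz":-1.9},{"dz":-2.2},{"dz":-2.5},{"dz":-2.5}]'
```

```text
validation failed for argument at $[0]...
validation failed for argument at $[0]...
```

```bash
python3 -m jog '[{"grip":3,"dx":0,"dy":3,"dz":0,"spin":0},{"grip":3,"dx":0,"dy":5.5,"dz":0,"spin":0},{"grip":3,"dx":0,"dy":6.9,"dz":0,"spin":0},{"grip":3,"dx":0,"dy":6.9,"dz":0,"spin":0}]'; python3 -m jog '[{"grip":3,"dx":0,"dy":0,"dz":-0.4,"spin":0},{"grip":3,"dx":0,"dy":0,"dz":-0.8,"spin":0},{"grip":3,"dx":0,"dy":0,"dz":-1.2,"spin":0},{"grip":3,"dx":0,"dy":0,"dz":-1.5,"spin":0},{"grip":3,"dx":0,"dy":0,"dz":-1.8,"spin":0},{"grip":3,"dx":0,"dy":0,"dz":-2.1,"spin":0},{"grip":3,"dx":0,"dy":0,"dz":-2.4,"spin":0},{"grip":3,"dx":0,"dy":0,"dz":-2.7,"spin":0}]'
```

```text
clock: 2.45
eef_pos: [577.0, 54.1, 51.1]
eef_rot: [-1.571, 0.001, -0.262]
wrist_force: [-0.5, -0.9, 0.7]
finger_gap: 30.1
clock: 3.45
eef_pos: [570.3, 28.2, 51.5]
eef_rot: [-1.571, -0.0, -0.261]
wrist_force: [1.5, 1.8, -0.3]
finger_gap: 29.8
```

```bash
python3 -m jog '[{"grip":3,"dx":0,"dy":0,"dz":-0.4,"spin":0},{"grip":3,"dx":0,"dy":0,"dz":-0.8,"spin":0},{"grip":3,"dx":0,"dy":0,"dz":-1.2,"spin":0},{"grip":3,"dx":0,"dy":0,"dz":-1.5,"spin":0},{"grip":3,"dx":0,"dy":0,"dz":-1.8,"spin":0},{"grip":3,"dx":0,"dy":0,"dz":-2.1,"spin":0},{"grip":3,"dx":0,"dy":0,"dz":-2.4,"spin":0},{"grip":3,"dx":0,"dy":0,"dz":-2.7,"spin":0}]';python3 - <<'E'
from h import *
for n,b in(("top",(170,310,270,450)),):
    c=cam(n);a=c["color"][b[0]:b[1],b[2]:b[3]]; cv2.imwrite("pics/t2.png",cv2.resize(a,None,fx=4,fy=4,interpolation=cv2.INTER_CUBIC)[:,:,::-1])
E
```

```text
clock: 4.45
eef_pos: [563.2, 2.0, 51.5]
eef_rot: [-1.571, -0.0, -0.261]
wrist_force: [1.5, 3.1, 1.9]
finger_gap: 29.9
```

View pics/t2.png

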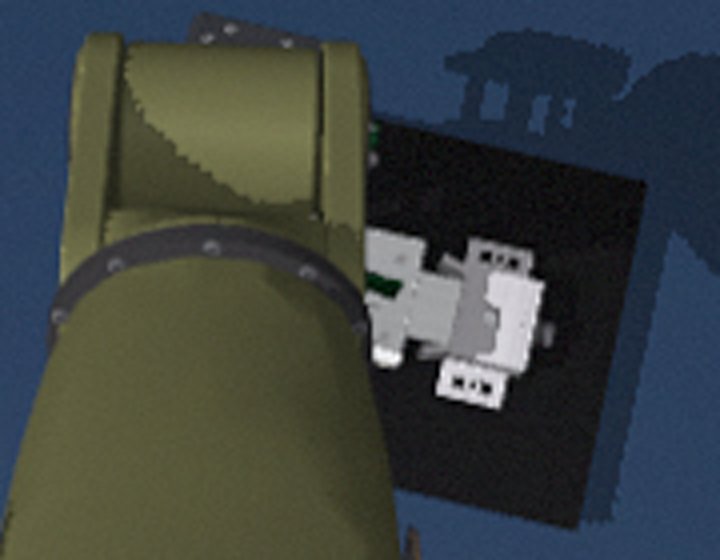

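The picture shows the tongue inside the bracket (hole hidden under the ear). I estimate 4–10 mm remain, so I'll creep forward and read the force.

```bash
for i in 1; do python3 -m jog '[{"grip":3,"dx":0,"dy":0,"dz":-0.1,"spin":0},{"grip":3,"dx":0,"dy":0,"dz":-0.2,"spin":0},{"grip":3,"dx":0,"dy":0,"dz":-0.3,"spin":0}]'; python3 -m jog '[{"grip":3,"dx":0,"dy":0,"dz":-0.1,"spin":0},{"grip":3,"dx":0,"dy":0,"dz":-0.2,"spin":0}]'; done
```

```text
clock: 4.88
eef_pos: [562.4, -0.8, 51.4]
eef_rot: [-1.571, 0.0, -0.261]
wrist_force: [0.6, 2.0, 1.9]
finger_gap: 30.5
clock: 5.12
eef_pos: [561.9, -2.8, 51.4]
eef_rot: [-1.571, 0.0, -0.261]
wrist_force: [0.8, 2.6, 2.2]
finger_gap: 29.7
```

```bash
python3 -m jog '[{"grip":3,"dx":0,"dy":0,"dz":-0.1,"spin":0},{"grip":3,"dx":0,"dy":0,"dz":-0.2,"spin":0}]'; python3 -m jog '[{"grip":3,"dx":0,"dy":0,"dz":-0.1,"spin":0},{"grip":3,"dx":0,"dy":0,"dz":-0.2,"spin":0}]'
```

```text
clock: 5.38
eef_pos: [561.5, -4.5, 51.4]
eef_rot: [-1.57, -0.0, -0.261]
wrist_force: [3.3, 5.5, 0.4]
finger_gap: 29.9
clock: 5.62
eef_pos: [561.1, -6.2, 51.4]
eef_rot: [-1.57, -0.0, -0.261]
wrist_force: [3.8, 5.9, 1.0]
finger_gap: 30.1
```

```bash
python3 -m jog '[{"grip":3,"dx":0,"dy":0,"dz":-0.1,"spin":0},{"grip":3,"dx":0,"dy":0,"dz":-0.1,"spin":0}]'
```

```text
clock: 5.88
eef_pos: [561.2, -6.6, 51.6]
eef_rot: [-1.569, -0.001, -0.261]
wrist_force: [5.8, 9.9, -0.8]
finger_gap: 29.8
```

```bash
python3 -m jog '[{"grip":3,"dx":0,"dy":0,"dz":-0.05,"spin":0},{"grip":3,"dx":0,"dy":0,"dz":-0.05,"spin":0}]'
```

```text
clock: 6.12
eef_pos: [561.2, -6.7, 51.7]
eef_rot: [-1.569, -0.001, -0.261]
wrist_force: [5.3, 13.9, 0.5]
finger_gap: 30.0
```

```bash
python3 -m jog '[{"grip":3,"dx":0,"dy":0,"dz":0.2,"spin":0},{"grip":3,"dx":0,"dy":0,"dz":0.6,"spin":0},{"grip":3,"dx":0,"dy":0,"dz":1.5,"spin":0},{"grip":3,"dx":0,"dy":-2,"dz":2.5,"spin":0},{"grip":3,"dx":0,"dy":-7,"dz":2.5,"spin":0},{"grip":3,"dx":0,"dy":-7.8,"dz":2.5,"spin":0},{"grip":3,"dx":0,"dy":-7.8,"dz":2.5,"spin":0}]';python3 - <<'E'
from h import *
plan([513,256.3,130],75)
E
```

```text
clock: 7.0
eef_pos: [566.9, 16.3, 129.3]
eef_rot: [-1.571, -0.0, -0.261]
wrist_force: [-0.7, -0.1, -0.8]
finger_gap: 30.0
dx,dy,dz cm [-11.41  -0.07  21.79] spin -90.0
```

```bash
python3 -m jog '[{"grip":4,"dx":-11.4,"dy":0,"dz":21.8,"spin":-90},{"grip":4,"dx":-11.4,"dy":0,"dz":21.8,"spin":-90},{"grip":4,"dx":-11.4,"dy":0,"dz":21.8,"spin":-90},{"grip":4,"dx":-11.4,"dy":0,"dz":21.8,"spin":-90},{"grip":4,"dx":-11.4,"dy":0,"dz":21.8,"spin":-90},{"grip":4,"dx":-11.4,"dy":0,"dz":21.8,"spin":-90},{"grip":4,"dx":-11.4,"dy":0,"dz":21.8,"spin":-90},{"grip":4,"dx":-11.4,"dy":0,"dz":21.8,"spin":-90},{"grip":4,"dx":-11.4,"dy":0,"dz":21.8,"spin":-90},{"grip":4,"dx":-11.4,"dy":0,"dz":21.8,"spin":-90},{"grip":4,"dx":-11.4,"dy":0,"dz":21.8,"spin":-90}]';python3 - <<'E'
from h import *
import pickle
plan([513,256.3,66],75)
d={n:cam(n) for n in("top","scene")}; pickle.dump(d,open("c1.pkl","wb"))
b=d["top"]["color"][180:305,275:445]; a=d["scene"]["color"][180:305,205:475]
im=np.vstack([cv2.resize(b,(408,300),interpolation=cv2.INTER_CUBIC),cv2.resize(d["scene"]["color"][190:290,360:496],(408,300),interpolation=cv2.INTER_CUBIC)])
im2=cv2.resize(d["scene"]["color"][180:290,215:345],(390,330),interpolation=cv2.INTER_CUBIC)
o=np.zeros((600,800,3),np.uint8); o[:,:408]=im; o[:330,409:799]=im2
cv2.imwrite("pics/t3.png",o[:,:,::-1])
print(proj(d["scene"],[513,256.3,54]),proj(d["scene"],[513,256.3,84]))
E
```

```text
clock: 8.38
eef_pos: [512.9, 256.1, 128.6]
eef_rot: [-1.57, 0.001, 1.308]
wrist_force: [-0.5, 0.5, 0.4]
finger_gap: 39.7
dx,dy,dz cm [ 0.03  6.26 -0.01] spin -0.1
[447.53099552 270.59837733] [450.13112877 262.26520048]
```

View pics/t3.png

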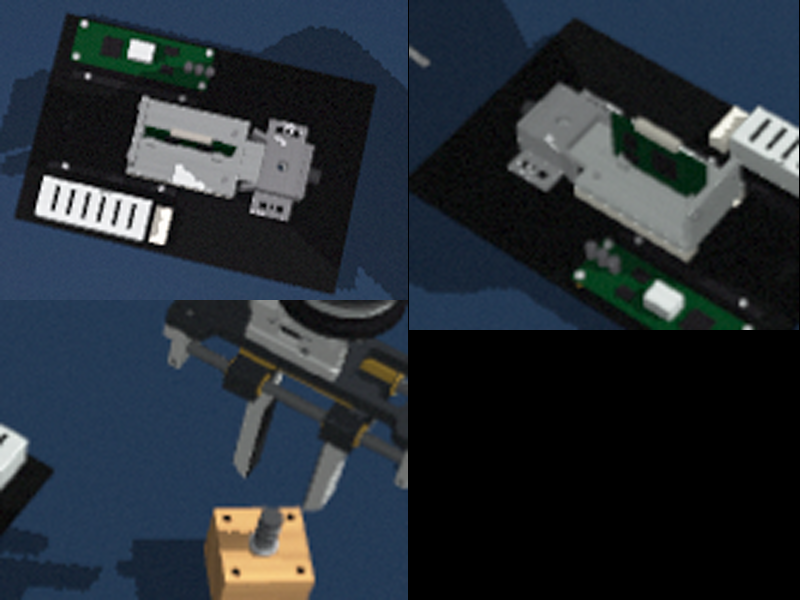

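The picture shows the module home under the ear, with both ear holes visible. The open fingers straddle the pin above the block, at crop (243,472) and (315,505). I'll descend and grip.

```bash
python3 -m jog '[{"grip":4,"dx":0,"dy":3,"dz":0,"spin":0},{"grip":4,"dx":0,"dy":5,"dz":0,"spin":0},{"grip":4,"dx":0,"dy":6.3,"dz":0,"spin":0},{"grip":4,"dx":0,"dy":6.3,"dz":0,"spin":0}]'; python3 -m jog '[{"grip":2,"dx":0,"dy":0,"dz":0,"spin":0},{"grip":1.7,"dx":0,"dy":0,"dz":0,"spin":0},{"grip":1.2,"dx":0,"dy":0,"dz":0,"spin":0},{"grip":0.8,"dx":0,"dy":0,"dz":0,"spin":0},{"grip":0.8,"dx":0,"dy":0,"dz":0,"spin":0}]' 20
```

```text
clock: 8.98
eef_pos: [513.0, 256.1, 65.9]
eef_rot: [-1.57, 0.001, 1.309]
wrist_force: [-0.3, 0.3, 0.8]
finger_gap: 39.6
clock: 9.6
eef_pos: [513.5, 256.3, 67.0]
eef_rot: [-1.572, -0.001, 1.309]
wrist_force: [-1.0, -0.3, 5.3]
finger_gap: 15.6
```

```bash
python3 -m jog '[{"grip":0.8,"dx":0,"dy":0,"dz":0,"spin":0},{"grip":0.8,"dx":0,"dy":0,"dz":0,"spin":0},{"grip":0.8,"dx":0,"dy":0,"dz":0,"spin":0}]' 50;python3 -m jog '[{"grip":0.8,"dx":0,"dy":-2.5,"dz":0,"spin":0},{"grip":0.8,"dx":0,"dy":-5,"dz":0,"spin":0},{"grip":0.8,"dx":0,"dy":-6.5,"dz":0,"spin":0},{"grip":0.8,"dx":0,"dy":-6.5,"dz":0,"spin":0},{"grip":0.8,"dx":0,"dy":-6.5,"dz":0,"spin":0}]'
```

```text
clock: 9.98
eef_pos: [513.4, 256.3, 66.9]
eef_rot: [-1.571, -0.001, 1.309]
wrist_force: [-0.2, -0.4, 5.7]
finger_gap: 15.1
clock: 10.6
eef_pos: [512.8, 256.0, 130.4]
eef_rot: [-1.57, 0.001, 1.309]
wrist_force: [0.8, -0.2, -0.9]
finger_gap: 15.4
```

```bash
python3 - <<'E'
from h import *
plan([522.6,-144.5,185],75)
E
```

```text
dx,dy,dz cm [-38.44  -5.44 -11.29] spin 0.0
```

```bash
python3 -m jog '[{"grip":0.8,"dx":0,"dy":-5.4,"dz":0,"spin":0},{"grip":0.8,"dx":-5,"dy":-5.4,"dz":-1.5,"spin":0},{"grip":0.8,"dx":-11,"dy":-5.4,"dz":-3.2,"spin":0},{"grip":0.8,"dx":-17,"dy":-5.4,"dz":-5,"spin":0},{"grip":0.8,"dx":-23,"dy":-5.4,"dz":-6.8,"spin":0},{"grip":0.8,"dx":-29,"dy":-5.4,"dz":-8.5,"spin":0},{"grip":0.8,"dx":-34,"dy":-5.4,"dz":-10,"spin":0},{"grip":0.8,"dx":-37.5,"dy":-5.4,"dz":-11,"spin":0},{"grip":0.8,"dx":-38.4,"dy":-5.4,"dz":-11.3,"spin":0},{"grip":0.8,"dx":-38.4,"dy":-5.4,"dz":-11.3,"spin":0},{"grip":0.8,"dx":-38.4,"dy":-5.4,"dz":-11.3,"spin":0}]';python3 - <<'E'
from h import *
import pickle
plan([522.6,-144.5,120],75)
d={n:cam(n) for n in("top","scene")}; pickle.dump(d,open("c2.pkl","wb"))
b=d["top"]["color"][190:300,330:460]; a=d["scene"]["color"][120:270,205:345]
o=np.zeros((600,800,3),np.uint8); o[:440,:260]=0
o[:338,:400]=cv2.resize(b,(400,338),interpolation=cv2.INTER_CUBIC); o[:428,400:]=cv2.resize(a,(400,428),interpolation=cv2.INTER_CUBIC)
cv2.imwrite("pics/t4.png",o[:,:,::-1])
E
```

```text
clock: 11.98
eef_pos: [523.2, -142.8, 185.2]
eef_rot: [-1.57, -0.0, 1.311]
wrist_force: [-0.6, 0.4, -0.6]
finger_gap: 15.2
dx,dy,dz cm [-0.18  6.52  0.01] spin 0.1
```

View pics/t4.png

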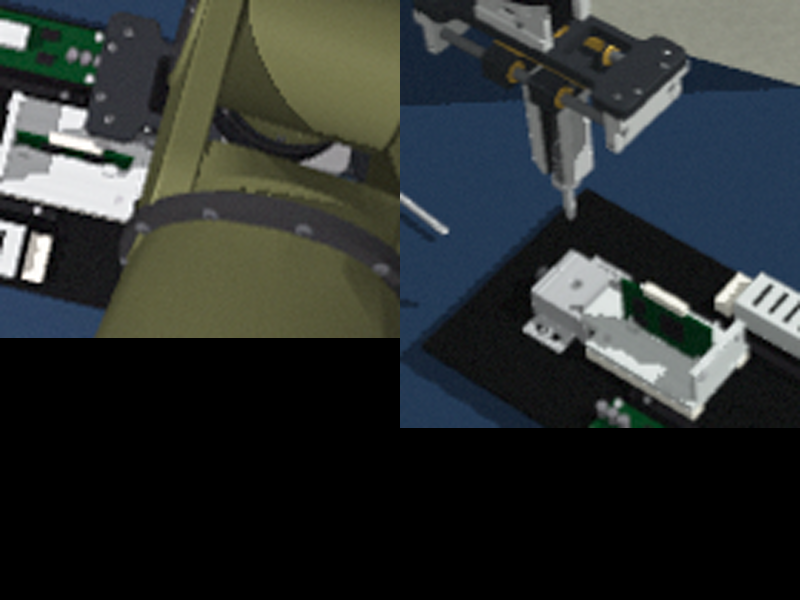

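The scene view shows the pin held straight. Its nose is at crop (571,217) and the ear hole at (576,284) below it. Next I'll compare the predicted and observed nose positions.

```bash
python3 - <<'E'
from h import *
import pickle
d=pickle.load(open("c2.pkl","rb")); c=d["scene"]
s=monitor.read_state()
for dz in(55,57,59): print(proj(c,[523.2,-142.8,185.2-dz]))
g=cv2.cvtColor(c["color"],cv2.COLOR_RGB2GRAY)
for v in range(184,199): print(v,g[v,256:275])
print(proj(c,[522.6,-144.5,51]))
E
```

```text
[264.45216946 196.01117926]
[264.5268555  196.64495014]
[264.6013551 197.2770666]
184 [ 56  55  87 111 108  89 103 115 119 123 142 120  72  54  56  55  53  53
  55]
185 [ 53  55  63  85 102 111 136 132 129 144 130  84  54  50  48  52  56  53
  55]
186 [ 52  53  58  60  77  97 111 123 136 116  74  54  50  38  27  35  48  50
  55]
187 [ 55  57  53  54  52  67  96 111 147 125  72  50  36  18  21  19  21  37
  50]
188 [ 54  56  55  55  55  63  95 120 148 125  70  30  18  20  17  19  17   9
  26]
189 [ 54  54  53  55  55  56  93 116 145 124  64  21  20  17  17  17  19  22
  17]
190 [ 54  57  54  55  52  57  93 115 141 143  84  13  17  15  19  16  12  20
  18]
191 [ 52  55  57  54  52  51  91 110 138 165 104  18  12  19  19  14  18  16
  18]
192 [ 54  55  54  41  35  34  81 106 135 154  94  15  19  20  19  17  19  19
  20]
193 [ 53  51  43  32  33  29  48  94 126 126  71  16  21  20  17  18  20  19
  15]
194 [ 43  35  33  35  27  23  30  87 110 112  67  17  21  16  16  20  22  18
  20]
195 [ 41  35  31  27  22  17  20  79 108 107  60  15  20  23  14  16  19  21
  20]
196 [35 32 24 19 20 17 19 41 88 70 27 19 14 17 16 19 20 19 20]
197 [32 29 18 14 24 22 21 17 34 28 15 18 21 17 22 18 14 16 18]
198 [30 20 18 19 18 15 19 11 20 10 17 20 19 20 16 20 18 23 18]
[266.67814716 219.48087002]
```

```bash
python3 -m jog '[{"grip":0.8,"dx":0,"dy":3.5,"dz":0,"spin":0},{"grip":0.8,"dx":0,"dy":6.5,"dz":0,"spin":0},{"grip":0.8,"dx":0,"dy":7,"dz":0,"spin":0},{"grip":0.8,"dx":0,"dy":7,"dz":0,"spin":0},{"grip":0.8,"dx":0,"dy":7,"dz":0,"spin":0}]';python3 - <<'E'
from h import *
plan([522.6,-144.5,112],75)
E
```

```text
clock: 12.7
eef_pos: [523.8, -144.0, 116.8]
eef_rot: [-1.573, 0.0, 1.31]
wrist_force: [0.3, -0.3, -0.3]
finger_gap: 14.9
dx,dy,dz cm [-0.08  0.48  0.1 ] spin 0.0
```

```bash
python3 -m jog '[{"grip":0.8,"dx":-0.06,"dy":0,"dz":0.1,"spin":0},{"grip":0.8,"dx":-0.06,"dy":0.4,"dz":0.1,"spin":0},{"grip":0.8,"dx":-0.06,"dy":0.6,"dz":0.1,"spin":0},{"grip":0.8,"dx":-0.06,"dy":0.6,"dz":0.1,"spin":0}]';python3 -m jog '[{"grip":0.8,"dx":0,"dy":0.1,"dz":0,"spin":0},{"grip":0.8,"dx":0,"dy":0.2,"dz":0,"spin":0},{"grip":0.8,"dx":0,"dy":0.3,"dz":0,"spin":0}]';python3 -m jog '[{"grip":0.8,"dx":0,"dy":0.1,"dz":0,"spin":0},{"grip":0.8,"dx":0,"dy":0.2,"dz":0,"spin":0},{"grip":0.8,"dx":0,"dy":0.2,"dz":0,"spin":0}]'
```

```text
clock: 13.2
eef_pos: [521.9, -144.3, 109.2]
eef_rot: [-1.57, -0.0, 1.309]
wrist_force: [-0.6, 0.0, -0.1]
finger_gap: 14.9
clock: 13.58
eef_pos: [522.0, -144.3, 106.4]
eef_rot: [-1.571, -0.0, 1.309]
wrist_force: [-0.9, 0.7, -1.5]
finger_gap: 14.9
clock: 13.95
eef_pos: [522.1, -144.3, 104.4]
eef_rot: [-1.571, -0.0, 1.309]
wrist_force: [0.7, -0.4, -1.5]
finger_gap: 15.3
```

```bash
for i in 1; do python3 -m jog '[{"grip":0.8,"dx":0,"dy":0.1,"dz":0,"spin":0},{"grip":0.8,"dx":0,"dy":0.2,"dz":0,"spin":0},{"grip":0.8,"dx":0,"dy":0.2,"dz":0,"spin":0}]';python3 -m jog '[{"grip":0.8,"dx":0,"dy":0.1,"dz":0,"spin":0},{"grip":0.8,"dx":0,"dy":0.2,"dz":0,"spin":0},{"grip":0.8,"dx":0,"dy":0.2,"dz":0,"spin":0}]';done
```

```text
clock: 14.32
eef_pos: [522.1, -144.3, 102.5]
eef_rot: [-1.571, 0.0, 1.309]
wrist_force: [1.0, -0.4, -1.2]
finger_gap: 14.7
clock: 14.7
eef_pos: [522.2, -144.3, 100.5]
eef_rot: [-1.571, 0.0, 1.309]
wrist_force: [1.1, -1.3, -1.1]
finger_gap: 14.9
```

```bash
python3 -m jog '[{"grip":0.8,"dx":0,"dy":0,"dz":-0.05,"spin":0},{"grip":0.8,"dx":0,"dy":0.1,"dz":-0.05,"spin":0},{"grip":0.8,"dx":0,"dy":0.1,"dz":-0.05,"spin":0}]';python3 -m jog '[{"grip":0.8,"dx":0,"dy":0.1,"dz":0,"spin":0},{"grip":0.8,"dx":0,"dy":0.15,"dz":0,"spin":0},{"grip":0.8,"dx":0,"dy":0.15,"dz":0,"spin":0}]'
```

```text
clock: 15.08
eef_pos: [522.5, -144.4, 99.4]
eef_rot: [-1.571, 0.0, 1.309]
wrist_force: [2.2, 0.2, -0.8]
finger_gap: 14.8
clock: 15.45
eef_pos: [522.6, -144.4, 98.0]
eef_rot: [-1.571, 0.0, 1.31]
wrist_force: [1.2, -0.4, -0.5]
finger_gap: 14.9
```

```bash
python3 -m jog '[{"grip":0.8,"dx":0,"dy":0.1,"dz":0,"spin":0},{"grip":0.8,"dx":0,"dy":0.1,"dz":0,"spin":0}]';python3 -m jog '[{"grip":0.8,"dx":0,"dy":0.1,"dz":0,"spin":0},{"grip":0.8,"dx":0,"dy":0.1,"dz":0,"spin":0}]'
```

```text
clock: 15.7
eef_pos: [522.6, -144.5, 97.0]
eef_rot: [-1.571, 0.0, 1.309]
wrist_force: [2.3, -0.6, 0.0]
finger_gap: 15.0
clock: 15.95
eef_pos: [522.6, -144.5, 95.9]
eef_rot: [-1.571, 0.0, 1.309]
wrist_force: [3.7, -1.3, 0.4]
finger_gap: 15.0
```

```bash
python3 -m jog '[{"grip":0.8,"dx":0,"dy":0.1,"dz":0,"spin":0},{"grip":0.8,"dx":0,"dy":0.1,"dz":0,"spin":0}]';python3 -m jog '[{"grip":0.8,"dx":0,"dy":0.1,"dz":0,"spin":0},{"grip":0.8,"dx":0,"dy":0.1,"dz":0,"spin":0}]'
```

```text
clock: 16.2
eef_pos: [522.6, -144.5, 94.9]
eef_rot: [-1.571, 0.0, 1.309]
wrist_force: [3.1, -2.5, 0.2]
finger_gap: 14.8
clock: 16.45
eef_pos: [522.6, -144.5, 93.9]
eef_rot: [-1.571, 0.0, 1.309]
wrist_force: [3.4, -2.4, -0.5]
finger_gap: 15.1
```

```bash
python3 -m jog '[{"grip":0.8,"dx":0,"dy":0,"dz":-0.05,"spin":0},{"grip":0.8,"dx":0,"dy":0.1,"dz":-0.05,"spin":0},{"grip":0.8,"dx":0,"dy":0.1,"dz":-0.05,"spin":0}]';python3 -m jog '[{"grip":0.8,"dx":0,"dy":0.1,"dz":0,"spin":0},{"grip":0.8,"dx":0,"dy":0.1,"dz":0,"spin":0}]'
```

```text
clock: 16.82
eef_pos: [522.9, -144.5, 92.8]
eef_rot: [-1.57, -0.0, 1.309]
wrist_force: [3.0, -1.4, 0.9]
finger_gap: 14.8
clock: 17.08
eef_pos: [523.0, -144.5, 91.9]
eef_rot: [-1.571, -0.0, 1.31]
wrist_force: [3.5, -1.9, 1.0]
finger_gap: 15.4
```

```bash
python3 -m jog '[{"grip":0.8,"dx":0,"dy":0.1,"dz":0,"spin":0},{"grip":0.8,"dx":0,"dy":0.1,"dz":0,"spin":0}]';python3 -m jog '[{"grip":0.8,"dx":0,"dy":0.1,"dz":0,"spin":0},{"grip":0.8,"dx":0,"dy":0.1,"dz":0,"spin":0}]'
```

```text
clock: 17.32
eef_pos: [523.1, -144.5, 91.0]
eef_rot: [-1.571, -0.0, 1.31]
wrist_force: [2.5, -0.1, 2.1]
finger_gap: 15.3
clock: 17.58
eef_pos: [523.1, -144.5, 90.0]
eef_rot: [-1.571, -0.0, 1.309]
wrist_force: [3.8, 0.8, 2.9]
finger_gap: 15.2
```

```bash
python3 -m jog '[{"grip":0.8,"dx":0,"dy":0.05,"dz":-0.04,"spin":0},{"grip":0.8,"dx":0,"dy":0.1,"dz":-0.04,"spin":0},{"grip":0.8,"dx":0,"dy":0.1,"dz":-0.04,"spin":0}]';python3 -m jog '[{"grip":0.8,"dx":0,"dy":0.1,"dz":0,"spin":0},{"grip":0.8,"dx":0,"dy":0.1,"dz":0,"spin":0}]'
```

```text
clock: 17.95
eef_pos: [523.4, -144.5, 89.0]
eef_rot: [-1.571, -0.0, 1.31]
wrist_force: [2.6, -0.0, 4.0]
finger_gap: 15.1
clock: 18.2
eef_pos: [523.4, -144.5, 88.0]
eef_rot: [-1.571, -0.0, 1.309]
wrist_force: [2.8, 1.5, 5.5]
finger_gap: 15.3
```

```bash
python3 -m jog '[{"grip":0.8,"dx":0,"dy":0.1,"dz":0,"spin":0},{"grip":0.8,"dx":0,"dy":0.1,"dz":0,"spin":0}]';python3 -m jog '[{"grip":0.8,"dx":0,"dy":0.1,"dz":0,"spin":0},{"grip":0.8,"dx":0,"dy":0.1,"dz":0,"spin":0}]'
```

```text
clock: 18.45
eef_pos: [523.5, -144.5, 87.1]
eef_rot: [-1.571, -0.0, 1.309]
wrist_force: [2.3, 1.2, 5.0]
finger_gap: 15.2
clock: 18.7
eef_pos: [523.5, -144.5, 86.1]
eef_rot: [-1.571, -0.0, 1.31]
wrist_force: [2.2, 2.2, 5.1]
finger_gap: 14.8
```

```bash
python3 -m jog '[{"grip":0.8,"dx":0,"dy":0.1,"dz":-0.02,"spin":0},{"grip":0.8,"dx":0,"dy":0.2,"dz":-0.02,"spin":0}]';python3 -m jog '[{"grip":0.8,"dx":0,"dy":0.1,"dz":0,"spin":0},{"grip":0.8,"dx":0,"dy":0.2,"dz":0,"spin":0}]'
```

```text
clock: 18.95
eef_pos: [523.6, -144.5, 84.1]
eef_rot: [-1.571, -0.0, 1.309]
wrist_force: [1.6, 0.8, 7.3]
finger_gap: 14.6
clock: 19.2
eef_pos: [523.7, -144.6, 82.2]
eef_rot: [-1.571, -0.0, 1.31]
wrist_force: [2.0, 1.8, 7.5]
finger_gap: 15.1
```

```bash
python3 -m jog '[{"grip":0.8,"dx":0,"dy":0.1,"dz":0,"spin":0},{"grip":0.8,"dx":0,"dy":0.2,"dz":0,"spin":0}]';python3 -m jog '[{"grip":0.8,"dx":0,"dy":0.1,"dz":0,"spin":0},{"grip":0.8,"dx":0,"dy":0.2,"dz":0,"spin":0}]'
```

```text
clock: 19.45
eef_pos: [523.7, -144.6, 80.2]
eef_rot: [-1.571, -0.0, 1.309]
wrist_force: [2.0, 1.1, 7.5]
finger_gap: 15.5
clock: 19.7
eef_pos: [523.7, -144.6, 78.2]
eef_rot: [-1.571, -0.0, 1.309]
wrist_force: [2.1, 2.8, 6.9]
finger_gap: 15.1
```

Axial force is steady at about 7 N and the tongue is being drawn into line. About 10 mm remains to the seat.

```bash
python3 -m jog '[{"grip":0.8,"dx":0,"dy":0.1,"dz":0,"spin":0},{"grip":0.8,"dx":0,"dy":0.2,"dz":0,"spin":0},{"grip":0.8,"dx":0,"dy":0.3,"dz":0,"spin":0}]';python3 -m jog '[{"grip":0.8,"dx":0,"dy":0.1,"dz":0,"spin":0},{"grip":0.8,"dx":0,"dy":0.2,"dz":0,"spin":0},{"grip":0.8,"dx":0,"dy":0.3,"dz":0,"spin":0}]'
```

```text
clock: 20.08
eef_pos: [523.7, -144.5, 75.2]
eef_rot: [-1.571, -0.0, 1.309]
wrist_force: [2.1, 1.9, 7.5]
finger_gap: 15.4
clock: 20.45
eef_pos: [523.7, -144.6, 72.2]
eef_rot: [-1.571, -0.0, 1.309]
wrist_force: [2.4, 2.4, 7.1]
finger_gap: 15.4
```

```bash
python3 -m jog '[{"grip":0.8,"dx":0,"dy":0.1,"dz":0,"spin":0},{"grip":0.8,"dx":0,"dy":0.1,"dz":0,"spin":0}]';python3 -m jog '[{"grip":0.8,"dx":0,"dy":0.1,"dz":0,"spin":0},{"grip":0.8,"dx":0,"dy":0.1,"dz":0,"spin":0}]'
```

```text
clock: 20.7
eef_pos: [523.6, -144.6, 71.0]
eef_rot: [-1.571, -0.0, 1.309]
wrist_force: [2.2, 1.3, 5.3]
finger_gap: 14.6
clock: 20.95
eef_pos: [523.6, -144.6, 70.0]
eef_rot: [-1.571, -0.0, 1.309]
wrist_force: [2.9, 0.7, 5.4]
finger_gap: 15.1
```

```bash
python3 -m jog '[{"grip":0.8,"dx":0,"dy":0.1,"dz":0,"spin":0},{"grip":0.8,"dx":0,"dy":0.1,"dz":0,"spin":0}]';python3 -m jog '[{"grip":0.8,"dx":0,"dy":0.05,"dz":0,"spin":0},{"grip":0.8,"dx":0,"dy":0.05,"dz":0,"spin":0}]'
```

```text
clock: 21.2
eef_pos: [523.6, -144.6, 69.0]
eef_rot: [-1.571, -0.0, 1.309]
wrist_force: [2.4, 2.2, 6.3]
finger_gap: 14.8
clock: 21.45
eef_pos: [523.6, -144.6, 68.6]
eef_rot: [-1.571, -0.0, 1.31]
wrist_force: [2.5, 2.7, 7.0]
finger_gap: 15.1
```

```bash
python3 -m jog '[{"grip":0.8,"dx":0,"dy":0.05,"dz":0,"spin":0},{"grip":0.8,"dx":0,"dy":0.05,"dz":0,"spin":0}]';python3 -m jog '[{"grip":0.8,"dx":0,"dy":0.05,"dz":0,"spin":0},{"grip":0.8,"dx":0,"dy":0.05,"dz":0,"spin":0}]'
```

```text
clock: 21.7
eef_pos: [523.6, -144.5, 68.1]
eef_rot: [-1.571, -0.0, 1.31]
wrist_force: [1.9, 1.4, 6.3]
finger_gap: 15.2
clock: 21.95
eef_pos: [523.7, -144.6, 67.9]
eef_rot: [-1.571, -0.0, 1.309]
wrist_force: [1.4, 1.5, 9.0]
finger_gap: 15.0
```

```bash
python3 -m jog '[{"grip":0.8,"dx":0,"dy":0.05,"dz":0,"spin":0},{"grip":0.8,"dx":0,"dy":0.05,"dz":0,"spin":0}]';python3 -m jog '[{"grip":0.8,"dx":0,"dy":0.05,"dz":0,"spin":0},{"grip":0.8,"dx":0,"dy":0.05,"dz":0,"spin":0}]'
```

```text
clock: 22.2
eef_pos: [523.8, -144.6, 67.9]
eef_rot: [-1.571, -0.0, 1.31]
wrist_force: [-2.0, 3.2, 15.4]
finger_gap: 14.6
clock: 22.45
eef_pos: [523.9, -144.6, 67.8]
eef_rot: [-1.572, -0.0, 1.31]
wrist_force: [-3.0, 3.9, 19.9]
finger_gap: 14.9
```

Seated: force rose to 20 N with no motion, at the predicted height. I'll ease off, open and lift.

```bash
python3 -m jog '[{"grip":0.8,"dx":0,"dy":-0.1,"dz":0,"spin":0},{"grip":0.8,"dx":0,"dy":-0.1,"dz":0,"spin":0},{"grip":1.8,"dx":0,"dy":-0.1,"dz":0,"spin":0},{"grip":2.6,"dx":0,"dy":-0.1,"dz":0,"spin":0},{"grip":2.6,"dx":0,"dy":-0.1,"dz":0,"spin":0},{"grip":2.6,"dx":0,"dy":-0.1,"dz":0,"spin":0}]' 20;python3 -m jog '[{"grip":2.6,"dx":0,"dy":-0.5,"dz":0,"spin":0},{"grip":2.6,"dx":0,"dy":-2,"dz":0,"spin":0},{"grip":2.6,"dx":0,"dy":-5,"dz":0,"spin":0},{"grip":2.6,"dx":0,"dy":-9,"dz":0,"spin":0},{"grip":2.6,"dx":0,"dy":-12,"dz":0,"spin":0},{"grip":2.6,"dx":0,"dy":-12,"dz":0,"spin":0}]'
python3 - <<'E'
from h import *
import pickle
d={n:cam(n) for n in("top","scene")}; pickle.dump(d,open("c3.pkl","wb"))
a=d["scene"]["color"][170:300,205:355]
cv2.imwrite("pics/t5.png",cv2.resize(a,None,fx=4.6,fy=4.6,interpolation=cv2.INTER_CUBIC)[:,:,::-1])
E
```

```text
clock: 23.2
eef_pos: [523.4, -144.7, 67.2]
eef_rot: [-1.57, 0.0, 1.309]
wrist_force: [0.4, -0.0, 0.2]
finger_gap: 25.6
clock: 23.95
eef_pos: [524.5, -145.0, 190.6]
eef_rot: [-1.576, 0.0, 1.309]
wrist_force: [-0.1, 0.3, -0.9]
finger_gap: 26.1
```

View pics/t5.png

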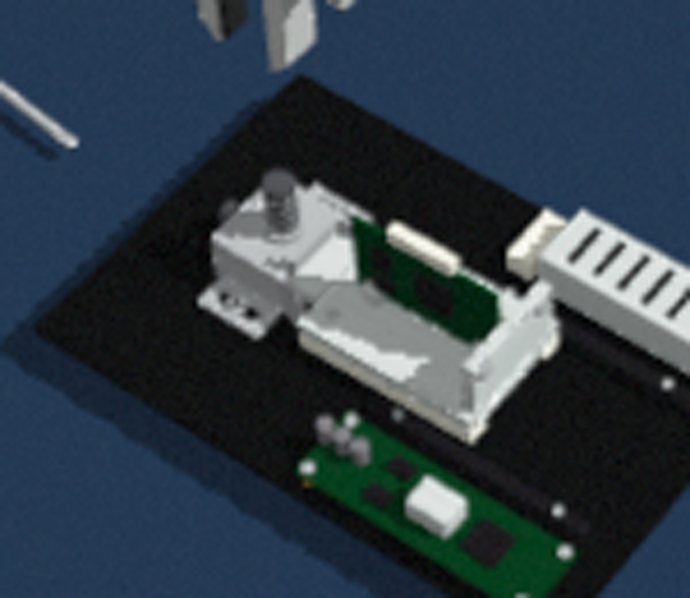

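The pin stands upright on the bracket with its grip top at crop (278,180), and the fingers are clear above it. I'll check its height, then hand in.

```bash
python3 - <<'E'
from h import *
import pickle
c=pickle.load(open("c3.pkl","rb"))["scene"]
for z in(85,88,91): print(z,proj(c,[523.2,-144.5,z]), "seen ~",(205+278.5/4.6-.5,170+180/4.6-.5))
print("collar",proj(c,[523.2,-144.5,55]))
g=cv2.cvtColor(c["color"],cv2.COLOR_RGB2GRAY)
for v in range(203,224): print(v,g[v,258:274])
print(monitor.read_state()["wrist_force"])
E
```

```text
85 [265.37137685 209.7192339 ] seen ~ (265.04347826086956, 208.6304347826087)
88 [265.26375834 208.81947554] seen ~ (265.04347826086956, 208.6304347826087)
91 [265.15574414 207.91626228] seen ~ (265.04347826086956, 208.6304347826087)
collar [266.4262458 218.5308942]
203 [25 16 14 17 19 16 19 18 18 18 17 18 20 17 21 17]
204 [19 24 16 13 17 17 17 16 20 19 18 16 15 21 16 20]
205 [14 21 16 16 15 18 18 20 15 21  9 19 12 16 18 15]
206 [23 18 20 18 21 24 37 40 36 28 25 16 20 19 22 20]
207 [17 19 17 17 35 54 69 72 70 57 37 22 19 22 16 21]
208 [19 18 16 21 59 80 84 86 88 86 71 38 20 14 17 17]
209 [20 16 18 26 71 84 84 85 86 86 88 67 34 19 19 81]
210 [ 14  17  21  50  72  83  83  85  86  87  83 125 103  63  91 161]
211 [ 18  14  63 111  86  73  78  80  82  83  80 170 173 143 174 189]
212 [ 20  62 134 162 105  49  61  69  72  83  98 161 188 194 193 193]
213 [ 95 143 171 187 121  64  64  60  66 114 106 142 182 195 194 193]
214 [182 188 176 212 148  87  90  74  82 107 106 141 184 192 194 193]
215 [176 161 178 177 124  74  55  55  72 107 103 121 178 194 193 194]
216 [114 117 117 118 103  77  64  64  93  88  99 120 175 193 192 193]
217 [117 118 119 119 102  78  67  60  62  92 113 112 175 192 191 193]
218 [118 118 118 119 117  82  71  68  76  78  97 124 175 191 193 192]
219 [117 119 120 121 116 101  90  71  68  91 112 141 176 190 193 192]
220 [117 120 120 120 112 103 110  98  94 110 137 173 179 188 191 191]
221 [144 143 143 144 121 131 165 159 153 173 171 165 180 190 190 190]
222 [194 193 194 192 161 139 129 138 144 149 159 175 187 190 188 177]
223 [193 193 193 193 193 191 183 176 171 179 189 190 188 190 177 167]
[-0.79564042  0.47144385 -0.21552183]
```

```bash
python3 -c "
from h import *
ticket.sign_off(); print(monitor.read_state()['clock'])"
```

```text
the job is handed in; nothing more can be done
the job is handed in; nothing more can be done
```

The module is slid home, the lock pin is pressed in and released, and the job is handed in at about 24 s of the 64 s limit.

- **Module:** I pushed it forward on the rear panel. The plunger showed at about 6 N, and at the stop the force rose to about 15 N with no further movement. I then backed off.
- **Pin:** The nose went straight into the ear hole found by the cameras, so no search was needed. Drawing the tongue into line took about 7 N straight down, with only 2–4 N sideways.
- **Seat:** The collar stopped at the height worked out from the pin's position in the block (tool at 67.9 mm). There the force rose to about 20 N with no movement. I eased off, opened the fingers and lifted clear.
- **Last checks:** The final picture shows the pin upright on the bracket and the gripper clear, with near-zero wrist force. The grip top appears within about half a pixel of where a seated pin should be. One pixel is about 3 mm of height there, so the seat height rests mainly on the force and position reading.
- **Not explained or checked:** An upward force of about 5 N showed when the fingers first closed on the pin. I did not find its cause, but it was gone once the pin was lifted. I also did not measure the bystanders at the end, though the arm's path stayed clear of them.

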